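# Slide the soldering board into its bench dock

### The job

Push the loose soldering board flat along the bench into the empty dock, past the springy shoe and home against the stop; then press it there firmly, with about 20 N, for half a second, so that it is fully seated. Never push it with more than 30 N, and leave the other board and everything else on the bench where it is.

Things in the scene. Friction and masses are not known exactly. Their poses are not given: they have to be found in the camera images.
- board: 100 x 110 x 16 mm (its own x, y, z), cream fire-proof soldering board, corners slightly rounded, origin at the centre of its underside; lies loose on the bench, about 0.3 kg (varies); too wide for the gripper, so it has to be pushed
- dock_empty: the empty dock: low steel channel fixed to the bench, 22.5 mm high, 157 mm wide overall, open above its middle. Origin on the bench, x runs in: cheeks from x = -30 mm, stop face at x = +35 mm, 113 mm between cheeks. Lips with undersides 18.5 mm up reach 13 mm in over the board's sides. A brass shoe stands 4 mm out of the +y cheek, x = -12 to +26 mm, and yields to 3-4 N
- dock_empty_mouth (a point): on the bench, midway between the front ends of the dock's cheeks (30 mm in front of the dock's origin, same axes); flared noses reach 14 mm out in front of it and widen the mouth by about 9 mm a side
- dock_empty_home (a point): in the empty dock, on the bench: where the board's origin is when the board is against the stop (15 mm in front of the dock's origin, same axes); the board then sticks out 35 mm in front of the cheeks
- dock_full: the other dock, same shape, holding a board already
- docked_board: 100 x 110 x 16 mm (its own x, y, z), cream fire-proof soldering board, corners slightly rounded, origin at the centre of its underside; the board already in the other dock
- charcoal: black charcoal block 70 x 45 x 30 mm lying between the docks; origin at the underside centre
- flux_jar: jar 60 mm across, 70 mm high, on the left; origin at the underside centre
- water_bowl: glass bowl 110 mm across, 50 mm high, on the right; origin at the underside centre
- bench_block: steel block 70 x 70 x 25 mm, on the left; origin at the underside centre
- tweezers: steel tweezers 160 mm long along their x, 7 mm high, lying on the right; origin at the underside
Things that resemble listed ones, but are neither listed nor needed, are in the scene too. What is shaped like the board but blue is not meant.

How it is judged:
By the outcome, as a careful person would: the job done as asked, in the order asked, and still so for the second after the job is handed in, with the robot touching nothing.
It also fails if it takes over 64 s, if anything falls off the work surface, if the arm or the gripper's body presses on something with over 40 N, if the wrist force passes 120 N, or if a joint passes its speed limit or range.

### The arm

A 6-joint arm with a two-finger parallel gripper is mounted at the origin on the work surface. World frame = base frame: x ahead of the robot, y to its left, z up, the work surface at z = 0. Lengths are in m, angles in rad, forces in N, time in s.
With the tool pointing down it reaches from about 0.25 to 0.725 m from the base axis. Payload 4 kg.
Tool frame: the origin (TCP) lies between the finger pads; the fingertips stand 8 mm ahead of it and the grasp point (between the pads) lies 11 mm behind it (bot.tip_reach is the distance from the TCP to the fingertips, in m); z points along the fingers, y is the line along which they close (so a half turn about z gives the same grasp; the last joint's range is limited). The gripper opens to 85 mm and grips with 20 to 120 N. Pads are 22 mm wide; open, the fingers measure 114 mm over their backs; the gripper's body (76 mm by 85 mm) begins 54 mm behind the grasp point. The pads swing forward as they close: fully open they stand 13 mm farther back than shut.
Start: joints at [-1.196, 0.241, 0.005, 1.335, 0, 1.571], TCP at [0.183, -0.465, 0.239] pointing down, gripper open.
Joint ranges: [-2.72, 2.72], [-1.05, 1.87], [-1.09, 1.28], [-1.99, 2.15], [-1.42, 1.44], [-3.14, 3.14]. Speed limits (rad/s): [2.79, 2.79, 3.14, 3.14, 3.14, 3.14].

### API

Orientations are given as a unit quaternion [x, y, z, w].
In Python, from workcell import bot gives the robot as it stands.
- The arm moves only by the tool move_arm, never from a script. Its argument "deltas" is a list of rows, each a list of 7 numbers: the opening, from 0 (shut) to 1 (fully open), then the shift along the tool's x, y, z in mm, then the turn, a rotation vector about the tool's x, y, z in degrees. In form: [[gripper, tx, ty, tz, ax, ay, az], ...]. A call has 1 to 10 rows; each row shifts and turns the commanded pose from where the row before left it, along the tool's axes as they then stand; what a row does not reach is not made up. A row lasts 1/12 s, in which the tool goes at most 41.7 mm and 7.16 degrees, less where a joint would pass 70% of its speed; a pose out of reach is approached as far as the arm can. A call is refused whole if a number of a shift passes 41.7 or a number of a turn 7.16, either way. A call with a gripper value outside its range is refused whole. The fingers move at their own pace and stop on an object; the grip force is fixed at half the most. Time passes only in rows, so rows that do not move let the fingers close. It gives the time, the measured TCP pose, the force, the opening and the grip force at its end, in the units of the state.
- bot.get_obs(): the state, without advancing time (a new reading comes with each control period).
- bot.camera(name): name is "scene" or "side" or "wrist"; returns the picture (420x560x3 uint8, blue, green, red); there is no depth.
- bot.calibration(name): a dict with "K" (3x3 intrinsics, pixels), "position" and "orientation" of the camera in the world. Camera axes: x right, y down, z forward; pixel columns grow to the right and rows downward; lengths in m; the calibration is good to about 2 mm. A picture is of the moment at which its call begins: read the wrist's pose just before it. calibration takes no time and is no camera call; for the wrist camera it gives the pose at the moment of the call.
- bot.job_done(): hands the job in; it is judged then, once.
Trained networks look in the newest picture that a camera, given by its name, has taken for a name from the list of things; names that differ only in an ending like _2 or _b are one class to them, and where a whole thing is asked for, a point or a joint stands for the part that bears it (a point fixed in the world has none). Each returns a list of dicts, best first, with "conf" (0 to 1); they miss things now and then, are a little off and sometimes report something else, mostly with a low value. They report only what shows in the picture. A call takes as long as a camera call. They do not tell look-alikes from the thing itself.
- bot.outline_of(query, camera): "pixels" (420x560 bool, what is visible of it) and "rect" ([left, top, width, height] in pixels, round what is visible of it).
The state is a dict: "clock": time; "joint_pos": joint angles; "joint_vel": joint speeds; "tau": joint torques, N m; "eef_pos": TCP position; "tool_rot": TCP orientation; "ft_force": force on the tool from outside, world axes, zero at the start; "ft_torque": the same for the moment, N m; "grip_width": finger opening in m; "grasp_force": force on a finger pad.
Only numpy, scipy, OpenCV 4.12 (cv2) and the standard library are available. Lean on these libraries where they do the work, as an engineer would, in place of code of your own. Each camera call takes 0.05 s, during which the arm holds its last target. There are 200 camera calls.

## Working session

There is one attempt and no reset: what is moved stays moved. The work goes in short steps, Python scripts to look and compute and a tool call to move; the robot and the scene stay as the last step left them, time stands still between calls to the robot, and variables do not carry over. Pictures are saved under pics/ and viewed, at most 10 in all, crops included, and the job is handed in when it is done.

Besides the shell and the picture viewer there is one more tool, called after "Request:" as a command line: name --pt "numbers of a row" for each row, then --argument value for the rest. move_arm: Moves the arm, as the interface text tells. Its arguments: {"type":"object","properties":{"deltas":{"type":"array","items":{"type":"array","items":{"type":"number"}}}},"required":["deltas"]}

```bash
mkdir -p pics
cat > h.py <<'E'
import numpy as np, cv2
from scipy.spatial.transform import Rotation as R
from workcell import bot
def ray(cal,uv,z):
    K=np.array(cal["K"]);Rm=R.from_quat(cal["orientation"]).as_matrix();p=np.array(cal["position"])
    uv=np.atleast_2d(np.array(uv,float));d=np.c_[uv,np.ones(len(uv))]@np.linalg.inv(K).T@Rm.T
    return p+d*((z-p[2])/d[:,2])[:,None]
def proj(cal,P):
    K=np.array(cal["K"]);Rm=R.from_quat(cal["orientation"]).as_matrix();p=np.array(cal["position"])
    c=(np.atleast_2d(P)-p)@Rm;q=c@K.T;return q[:,:2]/q[:,2:]
E
python3 - <<'E'
from h import *
for c in ["scene","side"]:
    im=bot.camera(c);cv2.imwrite(f"pics/{c}0.png",im);cal=bot.calibration(c);print(c,np.round(cal["position"],3))
    for q in ["board","dock_empty","dock_full","charcoal"]:
        for o in bot.outline_of(q,c)[:4]:
            m=o["pixels"];ys,xs=np.nonzero(m)
            print(q,round(o["conf"],2),o["rect"],np.round(ray(cal,[xs.mean(),ys.mean()],0.016)[0],3))
print(bot.get_obs())
E
```

```text
scene [ 1.05  -0.725  0.864]
board 0.95 [317.6, 162.9, 40.1, 26.9] [0.478 0.287 0.016]
board 0.66 [255.9, 193.5, 42.5, 28.0] [0.436 0.015 0.016]
dock_empty 0.84 [261.0, 241.7, 63.2, 49.7] [ 0.631 -0.15   0.016]
dock_empty 0.15 [168.6, 307.6, 48.8, 47.1] [ 0.571 -0.448  0.016]
dock_full 0.68 [328.8, 188.0, 46.2, 40.8] [0.635 0.151 0.016]
charcoal 0.72 [336.9, 243.1, 31.1, 24.3] [ 0.727 -0.004  0.016]
side [0.114 1.176 0.74 ]
board 0.93 [210.5, 256.5, 50.8, 31.4] [0.469 0.304 0.016]
board 0.87 [322.0, 289.2, 56.6, 47.3] [0.186 0.374 0.016]
board 0.81 [263.7, 205.6, 39.1, 25.8] [0.429 0.035 0.016]
dock_empty 0.74 [217.2, 173.9, 45.0, 31.7] [ 0.626 -0.126  0.016]
dock_empty 0.32 [181.6, 191.8, 25.8, 17.6] [ 0.726 -0.007  0.016]
dock_full 0.58 [177.5, 216.8, 52.5, 38.2] [0.631 0.182 0.016]
charcoal 0.87 [182.2, 191.7, 26.1, 19.5] [ 0.727 -0.003  0.016]
{'clock': 0.5, 'joint_pos': array([-1.19603071e+00,  2.40645611e-01,  4.96799514e-03,  1.33519265e+00,
       -5.69814994e-06,  1.57079895e+00]), 'joint_vel': array([ 0.00057438, -0.00078133,  0.00163651, -0.00013231, -0.00014863,
        0.00108839]), 'tau': array([-3.16982650e-04, -3.71859133e+01,  2.52461010e+01,  2.69356126e-03,
       -3.13684029e-05, -9.81931336e-08]), 'eef_pos': array([ 0.18302087, -0.46528521,  0.23927142]), 'tool_rot': array([ 9.82495395e-01,  1.86286869e-01, -9.68597625e-06, -3.57902585e-05]), 'ft_force': array([ 0.01039061, -0.20296756,  0.24560126]), 'ft_torque': array([-0.03704741,  0.0543662 , -0.0082615 ]), 'grasp_force': 0.0, 'grip_width': 0.08552846855323923}
```

Run:
```python
from h import *
a=cv2.imread("pics/scene0.png")[130:370,150:430];b=cv2.imread("pics/side0.png")[130:370,150:430]
cv2.imwrite("pics/c0.png",np.vstack([cv2.resize(a,None,fx=1.25*1.0,fy=1.25) if 0 else a]))
cv2.imwrite("pics/c1.png",np.hstack([cv2.resize(a,(400,343),interpolation=2),cv2.resize(b,(400,343),interpolation=2)]))
cv2.imwrite("pics/c0.png",cv2.resize(a,(700,600),interpolation=2))
```

```text
(no output)
```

View pics/c0.png

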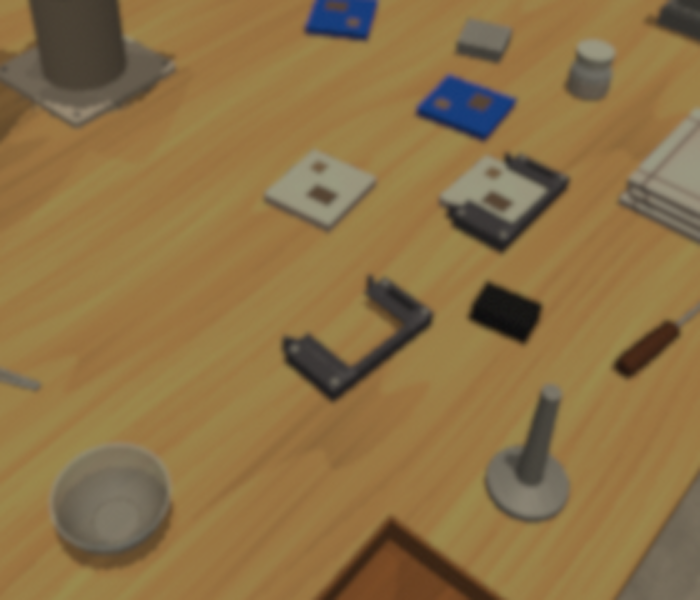

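View pics/c1.png

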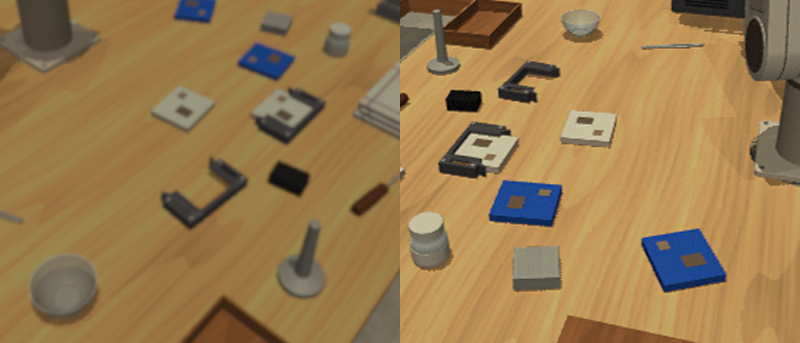

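Candidates (pixels in the first crop): the loose cream board (320,190), the docked cream board (500,190) and blue look-alikes (465,107) and (342,15). The enlarged crop confirms the loose cream one at about (0.43, 0.02), because it is cream and in no dock. The empty dock is at (360,335), about (0.63, -0.15). Next I look from above with the wrist camera.

Request:
move_arm --pt "0 18 -12.5 -8 0 0 0" --pt "0 18 -12.5 -8 0 0 0" --pt "0 18 -12.5 -8 0 0 0" --pt "0 18 -12.5 -8 0 0 0" --pt "0 18 -12.5 -8 0 0 0" --pt "0 18 -12.5 -8 0 0 0" --pt "0 18 -12.5 -8 0 0 0" --pt "0 18 -12.5 -8 0 0 0" --pt "0 18 -12.5 -8 0 0 0" --pt "0 18 -12.5 -8 0 0 0"

```text
clock: 1.33
eef_pos: [0.3052, -0.2821, 0.3199]
tool_rot: [0.983, 0.186, 0.0, 0.0]
ft_force: [-0.3, 0.1, 0.1]
grip_width: -0.0002
grasp_force: 0.0
```

Request:
move_arm --pt "0 18 -12.5 -8 0 0 0" --pt "0 18 -12.5 -8 0 0 0" --pt "0 18 -12.5 -8 0 0 0" --pt "0 18 -12.5 -8 0 0 0" --pt "0 18 -12.5 -8 0 0 0" --pt "0 18 -12.5 -8 0 0 0" --pt "0 18 -12.5 -8 0 0 0" --pt "0 18 -12.5 -8 0 0 0" --pt "0 18 -12.5 -8 0 0 0" --pt "0 0 0 0 0 0 0"

```text
clock: 2.17
eef_pos: [0.4164, -0.1168, 0.3926]
tool_rot: [0.982, 0.188, 0.002, 0.0]
ft_force: [1.1, 0.6, -0.2]
grip_width: -0.0
grasp_force: 0.0
```

Run:
```python
from h import *
o=bot.get_obs();print(o["clock"],o["eef_pos"],o["tool_rot"],o["joint_pos"],o["ft_force"])
cal=bot.calibration("wrist");im=bot.camera("wrist");cv2.imwrite("pics/w1.png",im);print(cal)
import pickle;pickle.dump(cal,open("w1.pkl","wb"))
for q in ["board","dock_empty"]:
  for r in bot.outline_of(q,"wrist")[:3]:
    m=r["pixels"].astype(np.uint8);c=max(cv2.findContours(m,0,2)[0],key=cv2.contourArea)
    b=cv2.boxPoints(cv2.minAreaRect(c));z=.016 if q=="board" else .0225
    P=ray(cal,b,z);print(q,r["conf"],r["rect"],np.round(P[:,:2],4).tolist(),P.mean(0), [np.linalg.norm(P[i]-P[i-1]).round(4) for i in range(4)])
```

```text
2.1667 [ 0.4163824  -0.11683562  0.39257443] [9.82111730e-01 1.88292148e-01 1.61675947e-03 5.04092269e-05] [-2.74489163e-01  8.94221989e-02  2.16250650e-01  1.69468790e+00
  1.35667496e-03  2.48825918e+00] [ 1.05881267  0.57819986 -0.22256978]
{'K': array([[331.46000599,   0.        , 278.62017094],
       [  0.        , 331.46000599, 208.11884146],
       [  0.        ,   0.        ,   1.        ]]), 'position': array([ 0.48975343, -0.0871079 ,  0.52707439]), 'orientation': array([ 0.81743577, -0.5546366 , -0.08639343,  0.12927945])}
board 0.86 [151.6, 65.5, 87.7, 83.6] [[0.3741, 0.0801], [0.4765, 0.082], [0.4929, -0.0285], [0.3896, -0.0374]] [0.43329306 0.02405467 0.016     ] [np.float64(0.1185), np.float64(0.1024), np.float64(0.1116), np.float64(0.1036)]
board 0.84 [0.7, 0.0, 57.8, 55.2] [[0.4718, 0.3079], [0.4997, 0.238], [0.4317, 0.226], [0.4025, 0.2991]] [0.45142384 0.26776137 0.016     ] [np.float64(0.0699), np.float64(0.0752), np.float64(0.0691), np.float64(0.0787)]
dock_empty 0.89 [286.5, 0.1, 127.6, 76.4] [[0.6467, -0.1352], [0.6796, -0.1963], [0.5984, -0.2571], [0.5628, -0.1922]] [ 0.62188132 -0.19519775  0.0225    ] [np.float64(0.1015), np.float64(0.0694), np.float64(0.1015), np.float64(0.0741)]
```

View pics/w1.png

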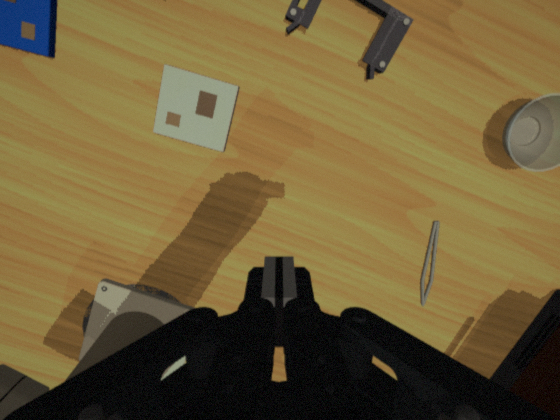

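The wrist picture shows the board in the upper left at (196,108). The dock is cut off at the top edge at (350,30). I move about 110 mm forward.

Request:
move_arm --pt "0 18 0 0 0 0 0" --pt "0 18 0 0 0 0 0" --pt "0 18 0 0 0 0 0" --pt "0 18 0 0 0 0 0" --pt "0 18 0 0 0 0 0" --pt "0 18 0 0 0 0 0" --pt "0 0 0 0 0 0 0" --pt "0 0 0 0 0 0 0"

```text
clock: 2.98
eef_pos: [0.5146, -0.0803, 0.3902]
tool_rot: [0.983, 0.186, -0.001, -0.0]
ft_force: [-0.7, 0.4, 1.3]
grip_width: -0.0004
grasp_force: 0.0
```

Run:
```python
from h import *
o=bot.get_obs();print(o["clock"],o["eef_pos"],o["tool_rot"],o["joint_pos"],o["ft_force"])
cal=bot.calibration("wrist");im=bot.camera("wrist");cv2.imwrite("pics/w2.png",im)
import pickle;pickle.dump(cal,open("w2.pkl","wb"))
for q in ["board","dock_empty"]:
  for r in bot.outline_of(q,"wrist")[:3]:
    m=r["pixels"].astype(np.uint8);c=max(cv2.findContours(m,0,2)[0],key=cv2.contourArea)
    z=.016 if q=="board" else .0225
    P=ray(cal,c[:,0],z)[:,:2].astype(np.float32)
    rr=cv2.minAreaRect(P*1000);print(q,r["conf"],r["rect"],rr,cv2.boxPoints(rr).round(1).tolist())
cv2.imwrite("pics/w2b.png",cv2.resize(im[0:300,80:480],(800,600),interpolation=2))
```

```text
2.9833 [ 0.51458893 -0.08034384  0.39021255] [ 9.82562257e-01  1.85929920e-01 -1.19847215e-03 -1.99818696e-04] [-1.54639620e-01  2.81569475e-01  4.47498876e-01  1.73911803e+00
 -4.26556592e-04  2.61291686e+00] [-0.69263351  0.41165159  1.33813266]
board 0.94 [157.0, 135.3, 85.1, 79.8] ((434.149658203125, 23.327789306640625), (103.23660278320312, 111.69453430175781), 5.741550922393799) [[377.20001220703125, 73.69999694824219], [388.3999938964844, -37.400001525878906], [491.1000061035156, -27.100000381469727], [479.8999938964844, 84.0999984741211]]
board 0.66 [0.0, 40.3, 71.2, 89.8] ((475.01141357421875, 282.774658203125), (109.30084228515625, 95.50376892089844), 7.165119171142578) [[414.79998779296875, 323.29998779296875], [426.70001220703125, 228.60000610351562], [535.2000122070312, 242.1999969482422], [523.2999877929688, 337.0]]
board 0.47 [0.0, 240.2, 9.1, 21.3] ((192.64085388183594, 290.55169677734375), (40.18132400512695, 13.126977920532227), 6.722219944000244) [[171.89999389648438, 294.70001220703125], [173.5, 281.70001220703125], [213.39999389648438, 286.3999938964844], [211.8000030517578, 299.3999938964844]]
dock_empty 0.73 [287.1, 46.9, 118.1, 101.1] ((618.572265625, -135.92507934570312), (157.24981689453125, 89.9894790649414), 83.92303466796875) [[565.5, -209.3000030517578], [655.0, -218.89999389648438], [671.5999755859375, -62.5], [582.2000122070312, -53.0]]
```

View pics/w2b.png

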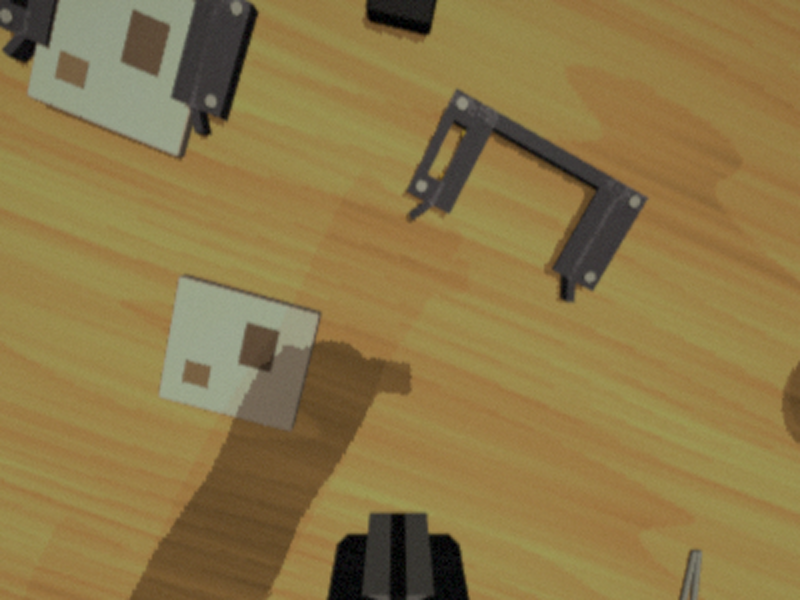

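The wrist picture shows the board at picture (240,350) and the empty dock at (530,190), and the dock's measured width of 157 mm fits. The board is at (434, 23) mm with yaw +5.7°. The dock axis is at -6.1°, with its origin near (618, -136) mm. My plan is to push the board sideways with two half-open fingertips, which also aligns it, and then push it in.

Request:
move_arm --pt "0.5 1.3 -27 15 0 0 0" --pt "0.5 1.3 -27 15 0 0 0" --pt "0.5 1.3 -27 15 0 0 0" --pt "0.5 1.3 -27 15 0 0 0" --pt "0.5 1.3 -27 15 0 0 0" --pt "0.5 1.3 -27 15 0 0 0" --pt "0.5 1.3 -27 15 0 0 0" --pt "0.5 1.3 -27 15 0 0 0"

```text
clock: 3.8
eef_pos: [0.4443, 0.1255, 0.2713]
tool_rot: [0.983, 0.186, 0.001, 0.0]
ft_force: [0.5, 0.2, 0.0]
grip_width: 0.0428
grasp_force: 0.0
```

Request:
move_arm --pt "0.5 0 0 20 0 0 -6.94" --pt "0.5 0 0 20 0 0 -6.94" --pt "0.5 0 0 20 0 0 -6.94" --pt "0.5 0 0 20 0 0 -6.94" --pt "0.5 0 0 20 0 0 -6.94" --pt "0.5 0 0 20 0 0 -6.94" --pt "0.5 0 0 20 0 0 -6.94" --pt "0.5 0 0 20 0 0 -6.94" --pt "0.5 0 0 20 0 0 -6.94" --pt "0.5 0 0 0 0 0 0"

```text
clock: 4.63
eef_pos: [0.4422, 0.1237, 0.0885]
tool_rot: [0.743, 0.669, -0.003, -0.001]
ft_force: [-0.3, -0.8, -0.1]
grip_width: 0.0422
grasp_force: 0.0
```

```bash
cat > st.py <<'E'
from h import *
o=bot.get_obs();r=R.from_quat(o["tool_rot"]).as_matrix()
print(round(o["clock"],2),(o["eef_pos"]*1000).round(1),"xdir",r[:,0].round(3),"z",r[:,2].round(3),"j",o["joint_pos"].round(2),"F",o["ft_force"].round(1),o["grip_width"].round(4))
E
python3 -c "
from st import *
print(bot.tip_reach)"
```

```text
Traceback (most recent call last):
  File "st.py", line 3, in <module>
    print(round(o["clock"],2),(o["eef_pos"]*1000).round(1),"xdir",r[:,0].round(3),"z",r[:,2].round(3),"j",o["joint_pos"].round(2),"F",o["ft_force"].round(1),o["grip_width"].round(4))
                                                                                                                                                             ^^^^^^^^^^^^^^^^^^^^^
AttributeError: 'float' object has no attribute 'round'
```

Request:
move_arm --pt "0.5 0 0 18 0 0 0" --pt "0.5 0 0 18 0 0 0" --pt "0.5 0 0 18 0 0 0" --pt "0.5 0 0 12 0 0 0" --pt "0.5 0 0 6 0 0 0" --pt "0.5 0 0 4 0 0 0" --pt "0.5 0 0 0 0 0 0" --pt "0.5 0 0 0 0 0 0"

```text
clock: 5.3
eef_pos: [0.4462, 0.1253, 0.0162]
tool_rot: [0.744, 0.668, 0.001, 0.0]
ft_force: [0.6, 0.1, -0.1]
grip_width: 0.0426
grasp_force: 0.0
```

```bash
sed -i 's/o\["grip_width"\].round(4)/o["grip_width"]/' st.py; python3 -c "
from st import *
print(bot.tip_reach)"
```

```text
5.3 [446.2 125.3  16.2] xdir [0.107 0.994 0.001] z [ 0.001  0.    -1.   ] j [ 0.27  0.4  -0.43  0.74 -0.    1.95] F [ 0.6  0.1 -0.1] 0.04260624414287399
0.008
```

Request:
move_arm --pt "0.5 0 0 6 0 0 0" --pt "0.5 -8 0 0 0 0 0" --pt "0.5 -8 0 0 0 0 0" --pt "0.5 -6 0 0 0 0 0" --pt "0.5 -6 0 0 0 0 0" --pt "0.5 -6 0 0 0 0 0" --pt "0.5 -6 0 0 0 0 0" --pt "0.5 -6 0 0 0 0 0" --pt "0.5 -6 0 0 0 0 0" --pt "0.5 -6 0 0 0 0 0"

```text
clock: 6.13
eef_pos: [0.4396, 0.0671, 0.0094]
tool_rot: [0.744, 0.669, 0.0, 0.0]
ft_force: [1.2, 1.9, 1.0]
grip_width: 0.0428
grasp_force: 0.8
```

```bash
cat > look.py <<'E'
from st import *
import sys
def board(c="wrist"):
    cal=bot.calibration(c);im=bot.camera(c)
    for r in bot.outline_of("board",c)[:3]:
        m=r["pixels"].astype(np.uint8);k=max(cv2.findContours(m,0,2)[0],key=cv2.contourArea)
        rr=cv2.minAreaRect(ray(cal,k[:,0],.016)[:,:2].astype(np.float32)*1000)
        print(c,round(r["conf"],2),r["rect"],np.round(rr[0],1),np.round(rr[1],1),round(rr[2],1))
    return im,cal
if __name__=="__main__":
    for c in sys.argv[1:]: board(c)
E
python3 look.py wrist scene side
```

```text
6.13 [439.6  67.1   9.4] xdir [0.106 0.994 0.   ] z [ 0.001  0.    -1.   ] j [ 0.15  0.38 -0.48  0.71  0.    1.83] F [1.2 1.9 1. ] 0.0427656771445983
scene 0.77 [316.5, 161.1, 41.7, 26.0] [475.  287.4] [112.5 117. ] 6.9
scene 0.57 [246.0, 194.8, 49.2, 32.1] [422.8  -6.4] [123.1 108.7] 85.1
side 0.89 [211.7, 256.2, 51.2, 32.1] [470.5 300.1] [114.5 116.6] 7.6
side 0.8 [270.2, 203.2, 37.2, 26.8] [387.7  13.3] [128.9  40.5] 88.6
side 0.57 [322.6, 293.1, 53.3, 39.2] [188.2 369.6] [100.8 120.3] 29.4
```

The push is working, at about 2 N. I continue.

Request:
move_arm --pt "0.5 -7 0 0 0 0 0" --pt "0.5 -7 0 0 0 0 0" --pt "0.5 -7 0 0 0 0 0" --pt "0.5 -7 0 0 0 0 0" --pt "0.5 -7 0 0 0 0 0" --pt "0.5 -7 0 0 0 0 0" --pt "0.5 -7 0 0 0 0 0" --pt "0.5 -7 0 0 0 0 0" --pt "0.5 -7 0 0 0 0 0" --pt "0.5 -7 0 0 0 0 0"

```text
clock: 7.27
eef_pos: [0.4318, -0.0027, 0.0093]
tool_rot: [0.744, 0.669, -0.0, -0.0]
ft_force: [0.8, 2.4, 1.4]
grip_width: 0.0431
grasp_force: 0.9
```

Request:
move_arm --pt "0.5 -7 0 0 0 0 0" --pt "0.5 -7 0 0 0 0 0" --pt "0.5 -7 0 0 0 0 0" --pt "0.5 -7 0 0 0 0 0" --pt "0.5 -6 0 0 0 0 0" --pt "0.5 -4 0 0 0 0 0" --pt "0.5 -3 0 0 0 0 0" --pt "0.5 -2 0 0 0 0 0" --pt "0.5 0 0 0 0 0 0" --pt "0.5 0 0 0 0 0 0"

```text
clock: 8.1
eef_pos: [0.4273, -0.0452, 0.0092]
tool_rot: [0.744, 0.669, -0.0, 0.0]
ft_force: [0.1, -0.6, 0.3]
grip_width: 0.0427
grasp_force: 0.0
```

```bash
python3 st.py
```

```text
8.1 [427.3 -45.2   9.2] xdir [ 0.106  0.994 -0.001] z [-0.    -0.001 -1.   ] j [-0.1   0.36 -0.52  0.69 -0.    1.57] F [ 0.1 -0.6  0.3] 0.04270375646638963
```

Request:
move_arm --pt "0.5 10 0 0 0 0 0" --pt "0.5 0 0 -15 0 0 0" --pt "0.5 0 0 -25 0 0 0" --pt "0.5 0 0 -25 0 0 0" --pt "0.5 -12.7 -11.7 -25 0 0 0" --pt "0.5 -12.7 -11.7 -25 0 0 0" --pt "0.5 -12.7 -11.7 -25 0 0 0" --pt "0.5 -12.7 -11.7 -25 0 0 0" --pt "0.5 -12.7 -11.7 -25 0 0 0" --pt "0.5 -12.7 -11.7 -25 0 0 0"

```text
clock: 8.93
eef_pos: [0.3497, -0.1029, 0.2255]
tool_rot: [0.743, 0.669, -0.0, 0.0]
ft_force: [0.1, -0.5, 0.2]
grip_width: 0.0427
grasp_force: 0.0
```

Request:
move_arm --pt "0.5 0 0 -9 0 0 6.92" --pt "0.5 0 0 -9 0 0 6.92" --pt "0.5 0 0 -9 0 0 6.92" --pt "0.5 0 0 -9 0 0 6.92" --pt "0.5 0 0 -9 0 0 6.92" --pt "0.5 0 0 -9 0 0 6.92" --pt "0.5 0 0 -9 0 0 6.92" --pt "0.5 0 0 -9 0 0 6.92" --pt "0.5 0 0 -9 0 0 6.92" --pt "0.5 0 0 -9 0 0 6.92"

```text
clock: 9.77
eef_pos: [0.3505, -0.1025, 0.3146]
tool_rot: [0.992, 0.126, -0.0, 0.0]
ft_force: [0.2, 0.9, 0.2]
grip_width: 0.0425
grasp_force: 0.0
```

Request:
move_arm --pt "0.5 0 0 0 0 0 6.92" --pt "0.5 0 0 0 0 0 6.92" --pt "0.5 0 0 0 0 0 6.92" --pt "0.5 0 0 0 0 0 0" --pt "0.5 0 0 0 0 0 0"

```text
clock: 10.18
eef_pos: [0.3506, -0.1027, 0.3142]
tool_rot: [0.999, -0.051, -0.0, 0.0]
ft_force: [0.3, -0.2, -0.2]
grip_width: 0.0428
grasp_force: 0.0
```

```bash
cat > w3.py <<'E'
from look import *
im,cal=board()
for r in bot.outline_of("dock_empty","wrist")[:2]:
    m=r["pixels"].astype(np.uint8);c=max(cv2.findContours(m,0,2)[0],key=cv2.contourArea)
    rr=cv2.minAreaRect(ray(cal,c[:,0],.0225)[:,:2].astype(np.float32)*1000)
    print("dock",round(r["conf"],2),r["rect"],rr,cv2.boxPoints(rr).round(1).tolist())
# overlay with dock estimate
import json
d=json.load(open("dock.json"));a=np.deg2rad(d[2]);u=np.array([np.cos(a),np.sin(a)]);v=np.array([-u[1],u[0]])
def W(x,y,z): return np.r_[(np.array(d[:2])+x*u+y*v)/1000,z/1000]
big=cv2.resize(im,None,fx=2,fy=2,interpolation=2)
def line(pts,col): cv2.polylines(big,[np.int32((proj(cal,[W(*p) for p in pts])*2+.5)*8)],False,col,1,cv2.LINE_AA,3)
line([(-30,78.5,22.5),(46,78.5,22.5),(46,-78.5,22.5),(-30,-78.5,22.5)],(0,0,255))
line([(-30,43.5,22.5),(35,43.5,22.5),(35,-43.5,22.5),(-30,-43.5,22.5)],(0,255,0))
c=proj(cal,[W(-40,0,10)])[0]*2;x0=int(np.clip(c[0]-400,0,320));y0=int(np.clip(c[1]-300,0,240))
cv2.imwrite(f"pics/{sys.argv[1]}.png",big[y0:y0+600,x0:x0+800])
E
echo '[617.6,-135.8,-6.1]' > dock.json; python3 w3.py w3
```

```text
10.18 [ 350.6 -102.7  314.2] xdir [ 0.995 -0.101 -0.   ] z [-0. -0. -1.] j [-0.28 -0.05 -0.13  1.49 -0.    2.96] F [ 0.3 -0.2 -0.2] 0.04282003891983038
wrist 0.94 [0.9, 266.3, 37.5, 61.3] [182.  308.5] [ 53.9 112.6] 69.6
wrist 0.92 [232.1, 72.5, 91.6, 84.9] [ 407.2 -109.7] [110.7 100.6] 84.9
wrist 0.74 [0.0, 98.6, 15.5, 34.1] [441.8 231.6] [17.2 43. ] 69.6
```

View pics/w3.png

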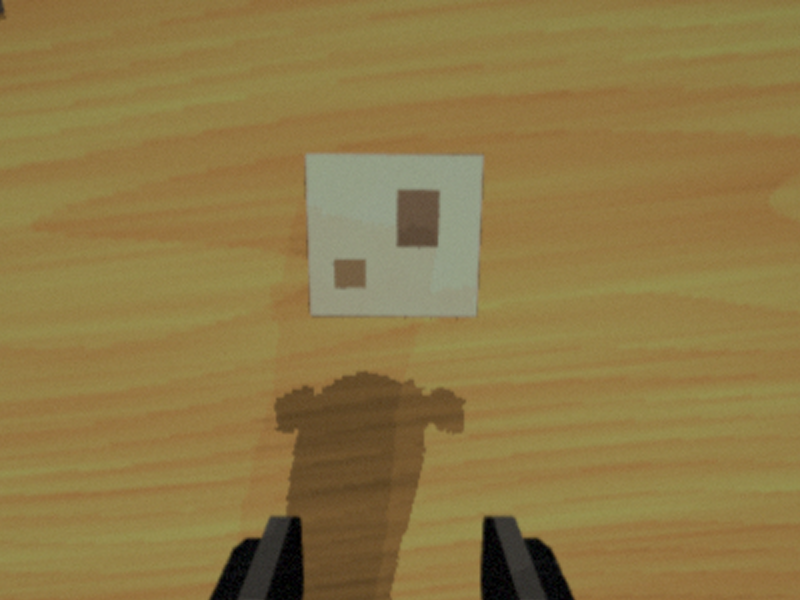

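The board is at (407,-110) mm and well aligned, but the dock is out of view. I move forward to refine the dock pose.

Request:
move_arm --pt "0.5 20 0 -5 0 0 0" --pt "0.5 20 0 -5 0 0 0" --pt "0.5 20 0 -5 0 0 0" --pt "0.5 20 0 -5 0 0 0" --pt "0.5 20 0 -5 0 0 0" --pt "0.5 20 0 -5 0 0 0" --pt "0.5 10 0 0 0 0 0" --pt "0.5 0 0 0 0 0 0" --pt "0.5 0 0 0 0 0 0"

```text
clock: 11.08
eef_pos: [0.4798, -0.1167, 0.3436]
tool_rot: [0.999, -0.052, -0.001, -0.0]
ft_force: [0.5, -0.8, -0.3]
grip_width: 0.0426
grasp_force: 0.0
```

```bash
python3 w3.py w4
```

```text
11.08 [ 479.8 -116.7  343.6] xdir [ 0.995 -0.104 -0.002] z [-0.002  0.    -1.   ] j [-0.24  0.21  0.24  1.6  -0.    3.01] F [ 0.5 -0.8 -0.3] 0.04259020122416332
wrist 0.77 [1.2, 316.2, 64.3, 69.6] [195.1 355.7] [101.8 126.3] 29.0
wrist 0.71 [240.6, 170.1, 75.7, 70.3] [ 408.6 -109.9] [109.6 101.7] 84.0
wrist 0.56 [0.0, 149.3, 51.4, 79.8] [475.6 272.8] [111.1  84.4] 5.8
dock 0.74 [219.1, 8.4, 128.0, 74.9] ((617.8090209960938, -135.4788818359375), (157.2786407470703, 90.81678771972656), 84.0484390258789) [[564.5, -209.0], [654.7999877929688, -218.39999389648438], [671.0999755859375, -62.0], [580.7999877929688, -52.599998474121094]]
```

View pics/w4.png

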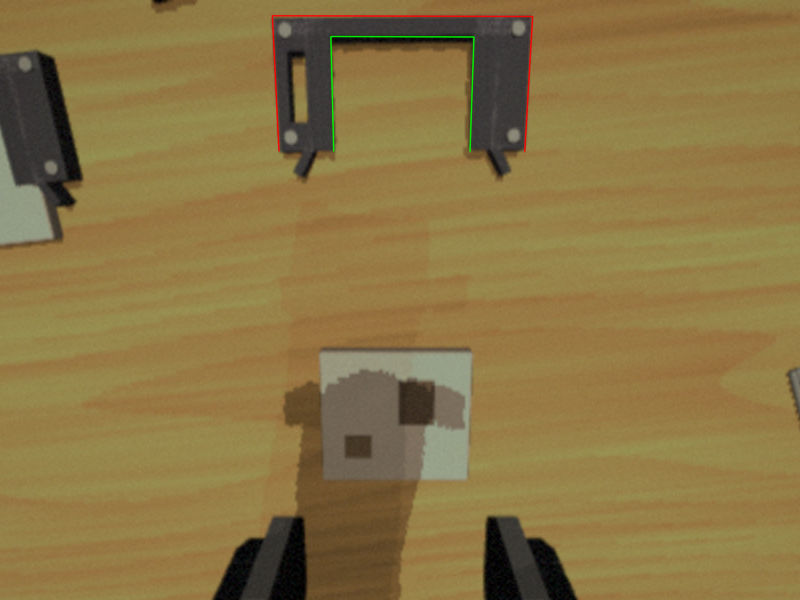

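The overlay fits the dock within about a millimetre: origin (617.6, -135.6), yaw -6.0°. The slot at picture (297,85) in the left cheek is the shoe side. The board at (395,413) sits 3.75 mm to the +y side, 196 mm short of home. I go behind it and descend.

Request:
move_arm --pt "0.5 -16 0 15 0 0 0" --pt "0.5 -17 0 18 0 0 0" --pt "0.5 -16 0 18 0 0 0" --pt "0.5 -16 0 18 0 0 0" --pt "0.5 -16 0 18 0 0 0" --pt "0.5 -16 0 18 0 0 0" --pt "0.5 -16 0 18 0 0 0" --pt "0.5 -16 0 18 0 0 0" --pt "0.5 -16 0 18 0 0 0" --pt "0.5 -16 0 18 0 0 0"

```text
clock: 12.07
eef_pos: [0.3182, -0.0997, 0.1668]
tool_rot: [0.999, -0.053, 0.001, 0.0]
ft_force: [-0.3, 0.1, -0.8]
grip_width: 0.0428
grasp_force: 0.0
```

Request:
move_arm --pt "0.5 0 0 22 0 0 0" --pt "0.5 0 0 25 0 0 0" --pt "0.5 0 0 25 0 0 0" --pt "0.5 0 0 25 0 0 0" --pt "0.5 0 0 20 0 0 0" --pt "0.5 0 0 15 0 0 0" --pt "0.5 0 0 10 0 0 0" --pt "0.5 0 0 5 0 0 0" --pt "0.5 0 0 0 0 0 0" --pt "0.5 0 0 0 0 0 0"

```text
clock: 12.9
eef_pos: [0.3197, -0.1, 0.0207]
tool_rot: [0.999, -0.053, 0.0, 0.0]
ft_force: [-0.4, -0.3, -0.1]
grip_width: 0.0427
grasp_force: 0.0
```

```bash
python3 st.py
```

```text
12.9 [ 319.7 -100.    20.7] xdir [ 0.994 -0.105  0.   ] z [ 0. -0. -1.] j [-0.3   0.19 -0.74  0.65 -0.    2.94] F [-0.4 -0.3 -0.1] 0.04274117360576407
```

Request:
move_arm --pt "0.5 0 0 8 0 0 0" --pt "0.5 8 0 3 0 0 0" --pt "0.5 8 0 0 0 0 0" --pt "0.5 6 0 0 0 0 0" --pt "0.5 6 0 0 0 0 0" --pt "0.5 6 0.3 0 0 0 0" --pt "0.5 7 0.3 0 0 0 0" --pt "0.5 7 0.3 0 0 0 0" --pt "0.5 7 0.3 0 0 0 0" --pt "0.5 7 0.3 0 0 0 0"

```text
clock: 13.73
eef_pos: [0.3819, -0.108, 0.0092]
tool_rot: [0.999, -0.053, -0.0, -0.0]
ft_force: [-2.2, 1.0, 0.5]
grip_width: 0.0427
grasp_force: 1.0
```

Request:
move_arm --pt "0.5 7 0.4 0 0 0 0" --pt "0.5 7 0.4 0 0 0 0" --pt "0.5 7 0.4 0 0 0 0" --pt "0.5 7 0.4 0 0 0 0" --pt "0.5 7 0.4 0 0 0 0" --pt "0.5 7 0.4 0 0 0 0" --pt "0.5 7 0.3 0 0 0 0" --pt "0.5 6 0.3 0 0 0 0" --pt "0.5 5 0 0 0 0 0" --pt "0.5 3 0 0 0 0 0"

```text
clock: 14.57
eef_pos: [0.4445, -0.1177, 0.0093]
tool_rot: [0.999, -0.053, 0.0, 0.0]
ft_force: [-2.2, 0.4, 1.6]
grip_width: 0.0426
grasp_force: 1.1
```

```bash
sed -i 's/617.6,-135.8,-6.1/617.6,-135.6,-6.0/' dock.json; python3 w3.py w5
```

```text
14.57 [ 444.5 -117.7    9.3] xdir [ 0.994 -0.105  0.001] z [ 0.001 -0.    -1.   ] j [-0.26  0.4  -0.44  0.72 -0.    2.99] F [-2.2  0.4  1.6] 0.04264537548361964
wrist 0.8 [118.9, 0.0, 321.0, 267.4] [ 505.3 -124. ] [108.8  98.8] 84.0
```

View pics/w5.png

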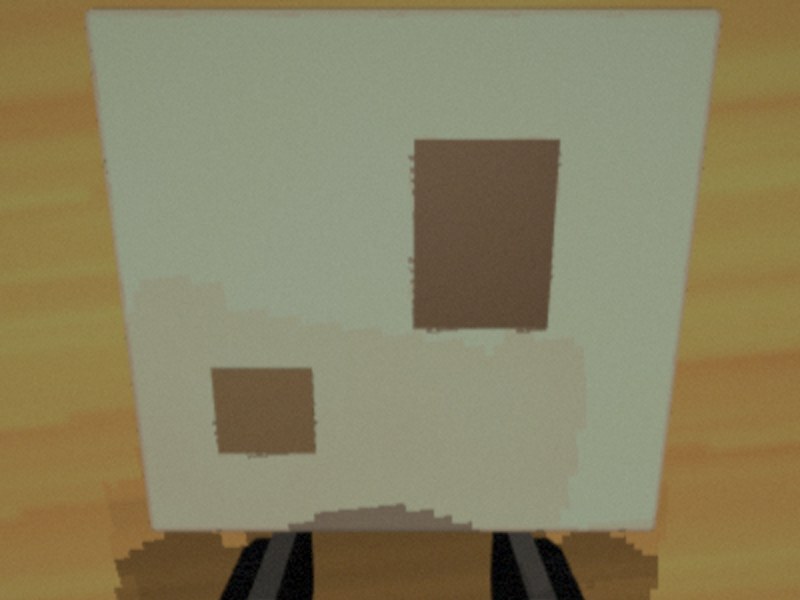

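The board fills the wrist view (corners 90–720 wide, fingers at its rear edge). It is 0.2 mm off the dock's axis at the right yaw, with 98 mm to go. I push on, watching the force.

Request:
move_arm --pt "0.5 6 0.1 0 0 0 0" --pt "0.5 6 0.1 0 0 0 0" --pt "0.5 6 0.1 0 0 0 0" --pt "0.5 6 0.1 0 0 0 0" --pt "0.5 5 0.1 0 0 0 0" --pt "0.5 4 0 0 0 0 0" --pt "0.5 4 0 0 0 0 0" --pt "0.5 4 0 0 0 0 0"

```text
clock: 15.38
eef_pos: [0.4844, -0.1223, 0.0093]
tool_rot: [0.999, -0.053, -0.0, -0.0]
ft_force: [-3.0, -0.2, 1.8]
grip_width: 0.0427
grasp_force: 1.2
```

Request:
move_arm --pt "0.5 3 0 0 0 0 0" --pt "0.5 3 0 0 0 0 0" --pt "0.5 2 0 0 0 0 0" --pt "0.5 2 0 0 0 0 0"

```text
clock: 15.72
eef_pos: [0.4943, -0.1234, 0.0093]
tool_rot: [0.999, -0.053, -0.0, -0.0]
ft_force: [-2.0, 0.7, 1.2]
grip_width: 0.043
grasp_force: 1.3
```

Request:
move_arm --pt "0.5 2 0 0 0 0 0" --pt "0.5 2 0 0 0 0 0" --pt "0.5 2 0 0 0 0 0"

```text
clock: 15.97
eef_pos: [0.5003, -0.124, 0.0093]
tool_rot: [0.999, -0.053, -0.0, 0.0]
ft_force: [-2.0, 0.3, 1.1]
grip_width: 0.0429
grasp_force: 1.1
```

Request:
move_arm --pt "0.5 2 0 0 0 0 0" --pt "0.5 2 0 0 0 0 0" --pt "0.5 2 0 0 0 0 0"

```text
clock: 16.22
eef_pos: [0.5063, -0.1247, 0.0093]
tool_rot: [0.999, -0.053, -0.0, 0.0]
ft_force: [-1.9, 0.0, 1.3]
grip_width: 0.0428
grasp_force: 1.4
```

Request:
move_arm --pt "0.5 2 0 0 0 0 0" --pt "0.5 2 0 0 0 0 0" --pt "0.5 2 0 0 0 0 0" --pt "0.5 2 0 0 0 0 0"

```text
clock: 16.55
eef_pos: [0.5116, -0.1253, 0.0088]
tool_rot: [0.999, -0.053, -0.003, -0.0]
ft_force: [-5.1, -0.1, 0.8]
grip_width: 0.0428
grasp_force: 2.5
```

```bash
python3 st.py
```

```text
16.55 [ 511.6 -125.3    8.8] xdir [ 0.994 -0.105 -0.005] z [-0.005  0.    -1.   ] j [-0.24  0.51 -0.26  0.81 -0.    3.01] F [-5.1 -0.1  0.8] 0.042784867189966165
```

Request:
move_arm --pt "0.5 2 0 0 0 0 0" --pt "0.5 2 0 0 0 0 0" --pt "0.5 1.5 0 0 0 0 0"

```text
clock: 16.8
eef_pos: [0.5191, -0.126, 0.0088]
tool_rot: [0.999, -0.053, -0.001, -0.0]
ft_force: [-2.9, 0.3, -1.0]
grip_width: 0.0425
grasp_force: 1.8
```

Request:
move_arm --pt "0.5 1.5 0 0 0 0 0" --pt "0.5 1.5 0 0 0 0 0"

```text
clock: 16.97
eef_pos: [0.5225, -0.1264, 0.0089]
tool_rot: [0.999, -0.053, -0.0, 0.0]
ft_force: [-3.9, -0.2, -0.7]
grip_width: 0.0426
grasp_force: 1.8
```

Request:
move_arm --pt "0.5 2 0 0 0 0 0" --pt "0.5 2 0 0 0 0 0" --pt "0.5 2 0 0 0 0 0" --pt "0.5 2 0 0 0 0 0"

```text
clock: 17.3
eef_pos: [0.5308, -0.1272, 0.0093]
tool_rot: [0.999, -0.053, -0.0, -0.0]
ft_force: [-3.4, 0.1, -1.9]
grip_width: 0.0427
grasp_force: 1.8
```

Request:
move_arm --pt "0.5 2 0 0 0 0 0" --pt "0.5 2 0 0 0 0 0" --pt "0.5 2 0 0 0 0 0"

```text
clock: 17.55
eef_pos: [0.5367, -0.1278, 0.0093]
tool_rot: [0.999, -0.053, -0.0, -0.0]
ft_force: [-4.2, 1.1, -3.1]
grip_width: 0.0429
grasp_force: 1.8
```

Request:
move_arm --pt "0.5 1.5 0 0 0 0 0" --pt "0.5 1.5 0 0 0 0 0"

```text
clock: 17.72
eef_pos: [0.5397, -0.1282, 0.0093]
tool_rot: [0.999, -0.053, -0.0, -0.0]
ft_force: [-4.0, -0.6, -2.0]
grip_width: 0.0424
grasp_force: 1.8
```

Request:
move_arm --pt "0.5 1 0 0 0 0 0" --pt "0.5 1 0 0 0 0 0"

```text
clock: 17.88
eef_pos: [0.5415, -0.1283, 0.0093]
tool_rot: [0.999, -0.053, -0.0, -0.0]
ft_force: [-4.1, 0.1, -1.1]
grip_width: 0.0428
grasp_force: 1.8
```

Request:
move_arm --pt "0.5 1 0 0 0 0 0" --pt "0.5 1 0 0 0 0 0"

```text
clock: 18.05
eef_pos: [0.5427, -0.1285, 0.0091]
tool_rot: [0.999, -0.053, -0.001, 0.0]
ft_force: [-6.7, -0.6, -1.4]
grip_width: 0.0426
grasp_force: 3.2
```

Request:
move_arm --pt "0.5 1 0 0 0 0 0" --pt "0.5 0 0 0 0 0 0"

```text
clock: 18.22
eef_pos: [0.5426, -0.1286, 0.0088]
tool_rot: [0.999, -0.053, -0.002, -0.0]
ft_force: [-7.8, -0.1, -1.2]
grip_width: 0.0426
grasp_force: 3.4
```

The board has reached the stop (predicted TCP 542, measured 542.6). I build up the pressing force step by step.

Request:
move_arm --pt "0.5 1 0 0 0 0 0" --pt "0.5 1 0 0 0 0 0" --pt "0.5 0 0 0 0 0 0"

```text
clock: 18.47
eef_pos: [0.5427, -0.1286, 0.0088]
tool_rot: [0.999, -0.053, -0.004, -0.0]
ft_force: [-12.1, 0.8, 4.0]
grip_width: 0.0428
grasp_force: 5.7
```

Request:
move_arm --pt "0.5 1 0 0 0 0 0" --pt "0.5 1 0 0 0 0 0" --pt "0.5 0 0 0 0 0 0"

```text
clock: 18.72
eef_pos: [0.5427, -0.1285, 0.0088]
tool_rot: [0.999, -0.053, -0.006, -0.0]
ft_force: [-16.0, 0.7, 8.4]
grip_width: 0.0427
grasp_force: 7.9
```

Request:
move_arm --pt "0.5 1 0 0 0 0 0" --pt "0.5 1 0 0 0 0 0" --pt "0.5 0.3 0 0 0 0 0" --pt "0.5 0 0 0 0 0 0"

```text
clock: 19.05
eef_pos: [0.5428, -0.1286, 0.0088]
tool_rot: [0.999, -0.053, -0.008, -0.0]
ft_force: [-20.6, 1.3, 13.2]
grip_width: 0.0428
grasp_force: 10.5
```

Request:
move_arm --pt "0.5 0 0 0 0 0 0" --pt "0.5 0 0 0 0 0 0" --pt "0.5 0 0 0 0 0 0" --pt "0.5 0 0 0 0 0 0"

```text
clock: 19.38
eef_pos: [0.5428, -0.1286, 0.0088]
tool_rot: [0.999, -0.053, -0.007, -0.0]
ft_force: [-20.0, 0.9, 13.2]
grip_width: 0.0425
grasp_force: 10.4
```

Request:
move_arm --pt "0.5 0 0 0 0 0 0" --pt "0.5 0 0 0 0 0 0" --pt "0.5 0 0 0 0 0 0" --pt "0.5 0 0 0 0 0 0" --pt "0.5 0 0 0 0 0 0"

```text
clock: 19.8
eef_pos: [0.5428, -0.1286, 0.0087]
tool_rot: [0.999, -0.053, -0.008, -0.0]
ft_force: [-20.8, 0.5, 13.0]
grip_width: 0.0427
grasp_force: 10.4
```

Held at about 20 N for 0.75 s. I withdraw straight back, rise and check.

Request:
move_arm --pt "0.5 -2 0 0 0 0 0" --pt "0.5 -3 0 0 0 0 0" --pt "0.5 -4 0 0 0 0 0" --pt "0.5 -6 0 0 0 0 0" --pt "0.5 -10 0 0 0 0 0" --pt "0.5 -15 0 0 0 0 0" --pt "0.5 -15 0 -10 0 0 0" --pt "0.5 -10 0 -30 0 0 0" --pt "0.5 0 0 -35 0 0 0" --pt "0.5 0 0 -35 0 0 0"

```text
clock: 20.63
eef_pos: [0.4864, -0.1224, 0.1209]
tool_rot: [0.999, -0.053, 0.001, -0.0]
ft_force: [1.4, -0.1, 0.3]
grip_width: 0.0427
grasp_force: 0.0
```

Request:
move_arm --pt "0.5 0 0 -35 0 0 0" --pt "0.5 0 0 -35 0 0 0" --pt "0.5 0 0 -35 0 0 0" --pt "0.5 0 0 -35 0 0 0" --pt "0.5 0 0 -35 0 0 0" --pt "0.5 0 0 0 0 0 0" --pt "0.5 0 0 0 0 0 0"

```text
clock: 21.22
eef_pos: [0.4888, -0.123, 0.298]
tool_rot: [0.999, -0.053, 0.005, 0.001]
ft_force: [-0.3, 0.6, -0.8]
grip_width: 0.0428
grasp_force: 0.0
```

```bash
python3 w3.py w6
```

```text
21.22 [ 488.8 -123.   298. ] xdir [ 0.994 -0.105  0.01 ] z [ 0.01  -0.002 -1.   ] j [-0.25  0.22  0.13  1.47  0.    3.  ] F [-0.3  0.6 -0.8] 0.04282295558169806
wrist 0.85 [0.0, 345.8, 39.1, 66.4] [191.3 318.9] [ 59.3 131.9] 69.9
wrist 0.84 [0.0, 185.0, 26.7, 61.0] [457.3 235.6] [32.7 86.7] 69.9
wrist 0.58 [231.3, 21.9, 96.2, 95.8] [ 603.1 -135.7] [110.6  99.4] 84.0
dock 0.81 [208.4, 12.5, 145.0, 84.8] ((618.0838012695312, -135.62478637695312), (159.12635803222656, 91.56208038330078), 84.48101806640625) [[564.9000244140625, -210.39999389648438], [656.0, -219.1999969482422], [671.2999877929688, -60.79999923706055], [580.2000122070312, -52.0]]
```

View pics/w6.png

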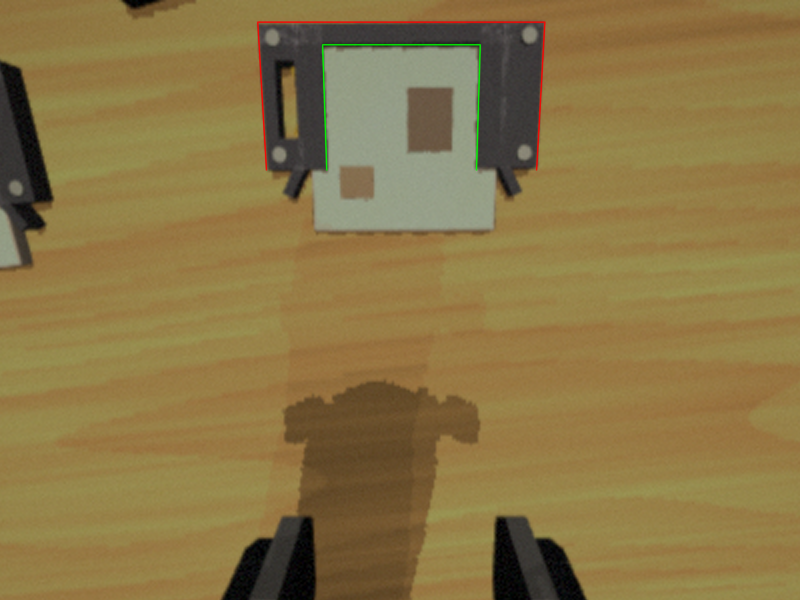

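The board sits square against the stop (board rear edge at row 232, stop at row 45). Its centre measures (603.1, -135.7), where home is (602.7, -134.0). The sideways difference is the shoe holding it against the far cheek. The robot is clear of everything.

```bash
python3 -c "
from workcell import bot
print(bot.job_done())"
```

```text
the job is handed in; nothing more can be done
None
```

The loose cream board is in the empty dock, past the shoe and against the stop; I pressed it there at about 20 N (20.8 N highest reading) for about 0.75 s, backed the arm clear, and handed the job in at about 21 s.

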